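# Hook the bead tray out from under the ledge

## Robot

A 6-joint arm with a two-finger parallel gripper is mounted at the origin on the work surface. World frame = base frame: x ahead of the robot, y to its left, z up, the work surface at z = 0. Lengths are in m, angles in degrees, forces in N, time in s.
With the tool pointing down it reaches from about 0.3 to 0.75 m from the base axis. Payload 8.5 kg.
Tool frame: the origin (TCP) lies between the finger pads; the fingertips stand 8 mm ahead of it and the grasp point (between the pads) lies 11 mm behind it; y points along the fingers, z is the direction in which the jaws open and shut, and the axes are right-handed (so a half turn about y gives the same grasp; the last joint's range is limited). The gripper opens to 85 mm and grips with 20 to 120 N. Pads are 22 mm wide; open, the fingers measure 114 mm over their backs; the gripper's body (76 mm by 85 mm) begins 54 mm behind the grasp point. The pads swing forward as they close: fully open they stand 13 mm farther back than shut.
Start: joints at [-88.539, 21.807, 74.336, -0, 83.858, -12.336], TCP at [0.131, -0.534, 0.239] pointing down, gripper open.
Joint ranges: [-178.18, 178.18], [-50.72, 133.34], [12.68, 142.11], [-81.47, 261.47], [9.98, 163.14], [-165.26, 165.26]. Speed limits (degrees/s): [136.94, 136.94, 180, 180, 180, 180].

## Interface

Orientations are given as a 3x3 rotation matrix whose columns are the frame's x, y, z axes.
In Python, from rig import env, get_image gives the robot as it stands.
- The arm moves only by the tool move_arm, never from a script. Its argument "targets" is one flat list of numbers, 6 for each row, row after row: the shift along the tool's x, y, z in mm, then the turn, a rotation vector about the tool's x, y, z in rad. A call has exactly 5 rows; each row shifts and turns the commanded pose from where the row before left it, along the tool's axes as they then stand; what a row does not reach is not made up. A row lasts 1/8 s, in which the tool goes at most 62.5 mm and 10.7 degrees, less where a joint would pass 70% of its speed; a pose out of reach is approached as far as the arm can. A call is refused whole if a number of a shift passes 62.5 or a number of a turn 0.188, either way. A call with a gripper value outside its range is refused whole. "hand" is the opening, from -1 (shut) to 1 (fully open), so that 0 is half open, set as the call begins (left out, the last holds). The fingers move at their own pace and stop on an object; "squeeze" is the grip in N (left out, the last holds). Time passes only in rows, so rows that do not move let the fingers close, or fill a call up. It gives the time, the measured TCP pose, the force and the opening at its end, in the units of the state.
- env.observe(): the state, without advancing time (a new reading comes with each control period).
- get_image(name): name is "scene" or "top" or "wrist"; returns a dict with "pixels" (420x560x3 uint8, red, green, blue), "z_map" (420x560 float32, m along the optical axis (not along the pixel's ray), 0 where there is no reading), "intrinsics" (3x3 intrinsics, pixels), "R" (3x3) and "t" (3): a world point X has camera coordinates R X + t; the wrist camera has in their place "mount" (4x4, takes a point from camera to tool coordinates, whose origin is the TCP and whose axes are the tool frame's). Camera axes: x right, y down, z forward; pixel columns grow to the right and rows downward; lengths in m; the calibration is good to about 2 mm. The wrist camera is an equidistant fisheye: a pixel r from the principal point sees the ray r / f radians off the axis. A picture is of the moment at which its call begins: read the wrist's pose just before it.
- env.close_job(): hands the job in, once; it reports no verdict.
The state is a dict: "time_s": time; "q": joint angles; "qvel": joint speeds; "joint_efforts": joint torques, N m; "position": TCP position; "tool_rot": TCP orientation; "ft_force": force on the tool from outside, world axes, zero at the start; "wrist_torque": the same for the moment, N m; "grip_width": finger opening in m.
Only numpy, scipy, OpenCV 4.12 (cv2) and the standard library are available. Lean on these libraries where they do the work, as an engineer would, in place of code of your own. Each camera call takes 0.05 s, during which the arm holds its last target.

## Task

The bead tray has slid back under the ledge of the small drawer unit. Pick up the hook tool, reach under the ledge, catch the tray's ring with the hook and pull the tray fully out to its stop; then unhook it and lay the hook tool down flat on the table. Keep the gripper itself off the tray and its ring, and leave the other things where they are.

Things in the scene. Friction and masses are not known exactly. Their poses are not given: they have to be found in the camera images.
- unit: Fixed drawer unit: wooden top board 300 x 150 x 15 mm (underside 115 mm above the table) on a grey box. Origin on the table under the board's middle; x points front to back, z up. The grey box spans x -50 to +150 mm, y +-75 mm; before it, from x = -150 to -50 mm, the board overhangs as a ledge, open below, in front and at both sides.
- tray: Wooden bead tray, 180 mm long, front panel 128 mm wide, 11 to 89 mm above the table. Axes parallel to the unit's; front face at x = -53 mm in its own frame. Fully in, its origin is the unit's origin; it slides level along the unit's -x by up to 140 mm, to a stop, stays where left and needs about 3 N.
- ring (a point): Rigid upright steel ring on the tray's front panel, under the ledge. Origin at its centre, 50 mm above the table, 30 mm in front of the panel; axes parallel to the unit's. It stands in its x-z plane: the hole runs sideways, along y. Hole 34 mm across, bar 6 mm thick, outside 46 mm; an 8 mm shank joins it to the panel behind.
- hook: Loose hook tool, 150 g: square wooden handle 110 x 26 x 26 mm, then a straight 8 mm steel rod. Origin under the handle's middle, on its underside; x from handle to hook, z up as it lies. Rod axis 13 mm above the underside, to x = 205 mm; there it bends sideways into a straight leg ending at x = 195, y = -30, z = 13 mm. Balances in the handle's front half.
- hook_tip (a point): The free end of the hook leg (x = 195, y = -30, z = 13 mm in the hook tool's frame).
- spool: Loose thread spool, 38 mm diameter, 48 mm tall, a bystander; origin under its centre.
- jar: Loose glass jar, 54 mm diameter, 75 mm tall, a bystander; origin under its centre.
- tape: Loose flat-lying roll of tape, 72 mm diameter, 24 mm tall, a bystander; origin under its centre.
- head: Loose wooden doll's head standing on its neck, 72 mm diameter, 74 mm tall, a bystander; origin under its centre.
- scissors: Loose scissors lying flat, about 190 mm long, 8 mm thick, a bystander; origin near the pivot, x towards the blades.
- glue_gun: Loose glue gun lying on its side, about 160 x 130 x 28 mm, a bystander; origin under the middle of its barrel.
- case: Loose pencil case 90 x 200 x 35 mm, a bystander; origin under its centre.
- pin_box: Loose closed box 70 x 90 x 30 mm standing on top of the unit, a bystander; origin under its centre.

How it is judged (in metres and radians):
On the way, in this order (a step that is already met when the one before it is completed fails the run):
1. the hook's end is in the ring's hole and bears on the ring (x of hook_tip in the frame of ring between -0.026 and 0.026 m and y of hook_tip in the frame of ring between -0.026 and 0.026 m and z of hook_tip in the frame of ring between -0.017 and 0.017 m and contact force between hook and tray above 0.5 N and x of tray in the frame of unit above -0.1 m), for 0.1 s.
2. the tray has been pulled out to its stop (x of tray in the frame of unit below -0.128 m), for 0.1 s.
At the end, for the whole second after the job is handed in: The tray is at least 125 mm out of its 140 mm; the hook tool lies released and still, flat on the table on any side of its handle (origin below 34 mm, hook end below 28 mm), and does not press on the tray or ring (x of tray in the frame of unit below -0.125 m and height (world z) of hook between -0.005 and 0.034 m and height (world z) of hook_tip between 0 and 0.028 m and linear speed of hook below 0.03 m/s and contact force between hook and tray below 0.3 N); the robot touches nothing.
It fails at once if the gripper or arm touches the tray or its ring (contact force between any of the fingers, the arm and tray above 1 N).
It fails at once if a bystander is moved by more than 30 mm (distance of any of spool, jar, tape, head, scissors, glue_gun, case, pin_box from where it was at the start of the episode above 0.03 m).
It also fails if it takes over 61 s, if anything falls off the work surface, if the arm or the gripper's body presses on something with over 40 N, if the wrist force passes 120 N, or if a joint passes its speed limit or range.

## Working session

There is one attempt and no reset: what is moved stays moved. The work goes in short steps, Python scripts to look and compute and a tool call to move; the robot and the scene stay as the last step left them, time stands still between calls to the robot, and variables do not carry over. Pictures are saved under pics/ and viewed, and the job is handed in when it is done.

Besides the shell and the picture viewer there is one more tool, called as name(argument=value, ...) on one line, values as JSON. move_arm: Moves the arm, as the interface text tells. Its arguments: {"type":"object","properties":{"targets":{"type":"array"},"hand":{"type":"number"},"squeeze":{"type":"number"}},"required":["targets"]}

```bash
ls; mkdir -p pics; cat > h.py <<'E'
import numpy as np,cv2,pickle
from rig import env,get_image
def save(n,im): cv2.imwrite('pics/'+n+'.png',im['pixels'][:,:,::-1]); pickle.dump(im,open('pics/'+n+'.pkl','wb'))
def load(n): return pickle.load(open('pics/'+n+'.pkl','rb'))
def ray(im,u,v):
    d=np.linalg.inv(im['intrinsics'])@np.array([u,v,1.]); R=np.array(im['R']);return -R.T@np.array(im['t']),R.T@d
def onz(im,u,v,z):
    c,d=ray(im,u,v); return c+d*(z-c[2])/d[2]
def dep(im,u,v):
    c,d=ray(im,u,v); return c+d*im['z_map'][int(v),int(u)]
def proj(im,X):
    p=np.array(im['intrinsics'])@(np.array(im['R'])@np.array(X)+np.array(im['t'])); return p[:2]/p[2]
E
python3 - <<'E'
from h import *
for n in('scene','top'):
    im=get_image(n); save(n+'0',im); print(n,-np.array(im['R']).T@np.array(im['t']))
print(env.observe())
E
```

```text
pics
scene [ 1.2074438  -0.91338361  0.79426396]
top [ 0.25586271 -0.06070932  1.47215113]
{'time_s': 0.1, 'q': array([-8.85403030e+01,  2.18385909e+01,  7.43782354e+01,  4.33933378e-04,
        8.38563339e+01, -1.23352682e+01]), 'qvel': array([-0.01758773,  0.06058845, -0.11457758, -0.07643755, -0.036965  ,
       -0.05842982]), 'joint_efforts': array([ 5.92180935e-03, -4.49216723e+01, -2.31652629e+01, -1.21640323e-04,
        3.67044806e-03,  4.43202893e-06]), 'position': array([ 0.13114474, -0.53389444,  0.23877261]), 'tool_rot': array([[-9.71155435e-01, -2.49994602e-05,  2.38447314e-01],
       [-2.38447150e-01,  1.27666319e-03, -9.71154636e-01],
       [-2.80138566e-04, -9.99999185e-01, -1.24579944e-03]]), 'ft_force': array([ 0.52514313, -0.19815071,  0.30085122]), 'wrist_torque': array([ 0.00544431, -0.02765619, -0.01681576]), 'grip_width': 0.08583456601755872}
```

View pics/scene0.png

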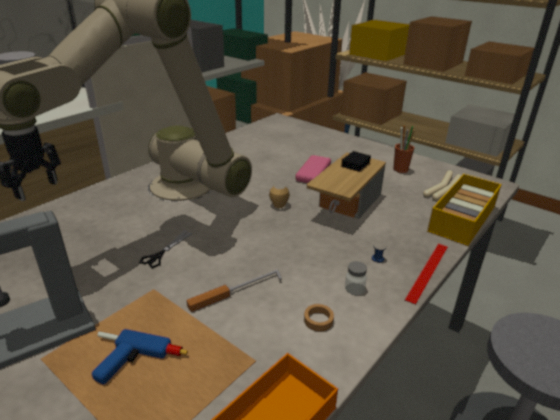

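View pics/top0.png

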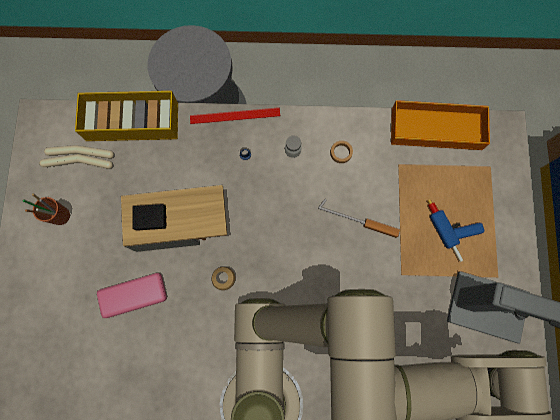

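The top view shows the unit at about (175,215) px with its ledge facing right, toward -y. The hook lies with its handle at (382,227) and the bend at (320,203). The scene view shows the scissors under the arm. Next I measure these points.

```bash
python3 - <<'E'
from h import *
t=load('top0');s=load('scene0')
c=cv2.resize(t['pixels'][180:260,100:240,::-1],None,fx=5,fy=5,interpolation=cv2.INTER_CUBIC);cv2.imwrite('pics/c1.png',c)
c=cv2.resize(t['pixels'][190:245,305:410,::-1],None,fx=7,fy=7,interpolation=cv2.INTER_CUBIC);cv2.imwrite('pics/c2.png',c)
c=cv2.resize(s['pixels'][145:225,260:400,::-1],None,fx=5,fy=5,interpolation=cv2.INTER_CUBIC);cv2.imwrite('pics/c3.png',c)
c=cv2.resize(s['pixels'][230:340,130:300,::-1],None,fx=4.5,fy=4.5,interpolation=cv2.INTER_CUBIC);cv2.imwrite('pics/c4.png',c)
for p in [(382,227),(175,195),(223,278),(245,153),(293,146),(341,152),(132,295),(450,230)]: print(p,dep(t,*p))
E
```

```text
(382, 227) [ 0.53054829 -0.35935922  0.02638222]
(175, 195) [0.59070519 0.26616241 0.13356803]
(223, 278) [0.36240249 0.13025246 0.00469302]
(245, 153) [0.77043479 0.0792363  0.00301544]
(293, 146) [ 0.77032185 -0.07642215  0.07898374]
(341, 152) [ 0.78087648 -0.23455382  0.00463512]
(132, 295) [0.30284709 0.39744984 0.03385547]
(450, 230) [ 0.52493606 -0.56805933  0.03311184]
```

View pics/c1.png

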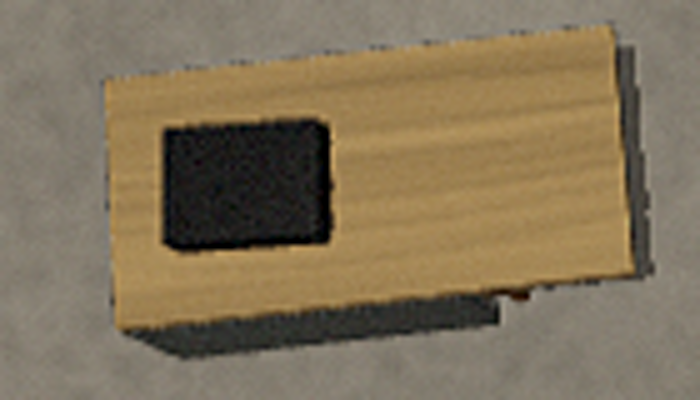

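View pics/c2.png

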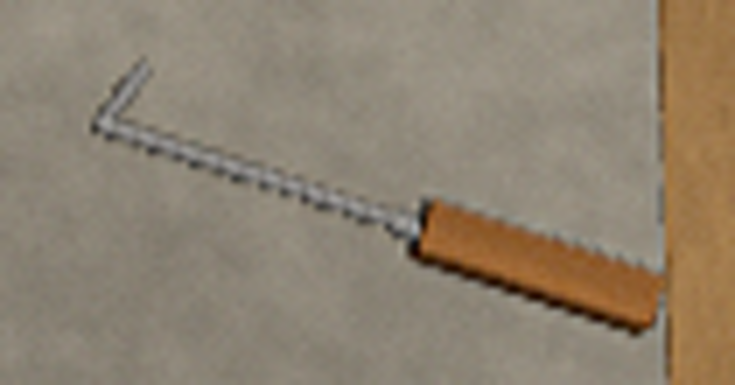

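View pics/c3.png

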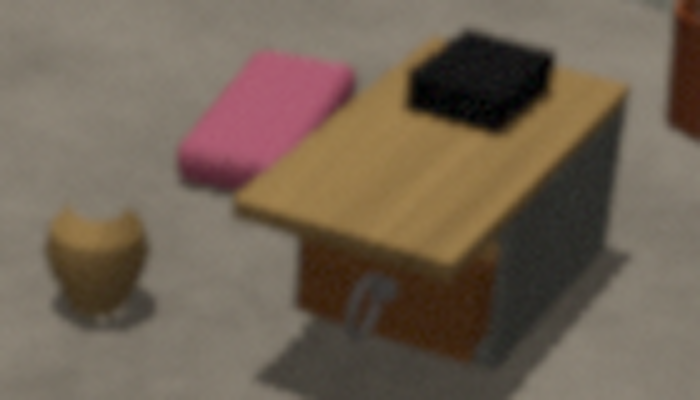

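View pics/c4.png

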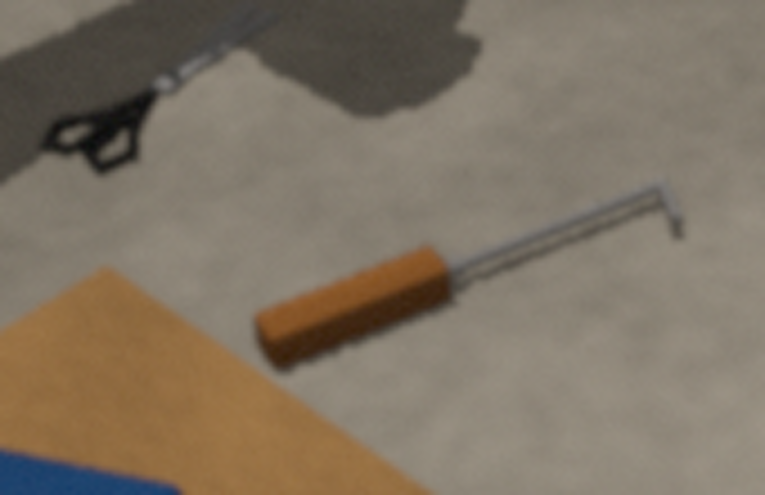

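```bash
python3 - <<'E'
from h import *
t=load('top0')
f=lambda x,y,k,ox,oy:((x+.5)/k-.5+ox,(y+.5)/k-.5+oy)
P=[onz(t,*f(x,y,5,100,180),.130) for x,y in [(107,80),(612,27),(633,273),(117,328)]]
P=np.array(P)[:,:2];print(P)
for i in range(4):print(np.linalg.norm(P[i]-P[i-1]))
U=P.mean(0); back=(P[0]+P[3]-P[1]-P[2])/2; ux=back/np.linalg.norm(back);
print('unit',U,'ux',ux, np.degrees(np.arctan2(ux[1],ux[0])))
s1=(P[1]-P[2]);print('side ang',np.degrees(np.arctan2(s1[1],s1[0])))
# handle
px=t['pixels'];hsv=cv2.cvtColor(px,cv2.COLOR_RGB2HSV)
m=((hsv[...,0]<16)&(hsv[...,1]>130)).astype(np.uint8);m[:, :355]=0;m[:,402:]=0;m[:205]=0;m[245:]=0
ys,xs=np.nonzero(m);print(len(xs))
r=cv2.minAreaRect(np.stack([xs,ys],1).astype(np.float32));print(r)
hc=onz(t,*r[0],.026)
B=np.array([onz(t,*b,.026) for b in cv2.boxPoints(r)]);print(B)
bend=onz(t,*f(104,125,7,305,190),.013);tip=onz(t,*f(148,66,7,305,190),.013)
print('handle',hc,'bend',bend,'tip',tip,np.linalg.norm(bend-tip),np.linalg.norm(bend[:2]-hc[:2]))
d=bend-hc;print('hook ang',np.degrees(np.arctan2(d[1],d[0])))
E
```

```text
[[0.58594955 0.42523398]
 [0.62528911 0.13078099]
 [0.47885443 0.11112595]
 [0.43972176 0.40545063]]
0.14755997350532044
0.2970692910161576
0.14774787267525205
0.2969147802755186
unit [0.53245371 0.26814789] ux [-0.13211169  0.99123484] 97.59163577484226
side ang 7.644776512866459
307
((382.5, 226.0), (34.0, 37.0), 90.0)
[[ 0.58673053 -0.30404315  0.026     ]
 [ 0.58954644 -0.42011998  0.026     ]
 [ 0.48172565 -0.41720263  0.026     ]
 [ 0.47894417 -0.3028737   0.026     ]]
handle [ 0.53382781 -0.36105426  0.026     ] bend [ 0.59138664 -0.16507584  0.013     ] tip [ 0.61937634 -0.18482833  0.013     ] 0.034257609838778104 0.2042561207224805
hook ang 73.63249400659781
```

```bash
cat >> h.py <<'E'
from scipy.spatial.transform import Rotation as Ro
def plan(p0,R0,p1,yaw,n):
    """p: TCP; yaw: desired tool z azimuth, tool pointing exactly down; n rows"""
    y=np.array([0,0,-1.]);z=np.array([np.cos(yaw),np.sin(yaw),0]);R1=np.stack([np.cross(y,z),y,z],1)
    rv=Ro.from_matrix(R0.T@R1).as_rotvec()
    print('total turn',rv,'shift mm',R0.T@(p1-p0)*1e3)
    R=R0.copy();p=p0.copy()
    for i in range(n):
        sh=np.round(R.T@(p1-p)*1e3/(n-i),1); t=np.round(rv/n,4)
        print(list(sh)+list(t)); p=p+R@sh/1e3; R=R@Ro.from_rotvec(t).as_matrix()
    print('end',p,R.round(4).tolist())
E
python3 - <<'E'
from h import *
t=load('top0');s=load('scene0')
f=lambda x,y,k,ox,oy:((x+.5)/k-.5+ox,(y+.5)/k-.5+oy)
b=onz(t,*f(104,125,7,305,190),.013);r=onz(t,*f(413,226,7,305,190),.013);hc=onz(t,*f(540,267,7,305,190),.026)
print(b,r,hc,np.linalg.norm(b-r)); d=r-b;print('rod yaw',np.degrees(np.arctan2(-d[1],-d[0])))
d=b-hc;print('yaw2',np.degrees(np.arctan2(d[1],d[0])))
g=lambda x,y:onz(s,*f(x,y,4.5,130,230),.01)
for n,q in dict(sc_handle=(90,145),pivot=(165,85),blade=(265,15)).items():print(n,g(*q))
print('scene handle top ends',[onz(s,*f(x,y,4.5,130,230),.026) for x,y in [(265,315),(430,248)]],'bend',onz(s,*f(663,187,4.5,130,230),.013),'tip',onz(s,*f(680,235,4.5,130,230),.013))
print([dep(s,*f(x,y,4.5,130,230)) for x,y in [(350,285)]])
# ring from scene
for x,y in [(350,325),(375,285),(363,305),(357,325)]:print('ring',dep(s,*f(x,y,5,260,145)))
U=np.array([.5325,.268]);print('unit corner in scene', [proj(s,[x,y,.13]) for x,y in [(.625,.131),(.479,.111)]])
o=np.array([.5434,.1859,.05]);ux=np.array([-.132,.991,0]);uz=np.array([0,0,1.])
print([((proj(s,o+.02*(a*ux+c*uz))+.5-[260,145])*5) for a,c in [(-1,0),(1,0),(0,1),(0,-1)]])
E
```

```text
[ 0.59138664 -0.16507584  0.013     ] [ 0.54815733 -0.30443124  0.013     ] [ 0.52833741 -0.35850693  0.026     ] 0.14590648382363147
rod yaw 72.76563563082073
yaw2 71.94652200154204
sc_handle [ 0.30025049 -0.36362563  0.01      ]
pivot [ 0.2852294  -0.29382796  0.01      ]
blade [ 0.27237703 -0.19888329  0.01      ]
scene handle top ends [array([ 0.51370983, -0.40496548,  0.026     ]), array([ 0.54232669, -0.30760728,  0.026     ])] bend [ 0.59774398 -0.16677533  0.013     ] tip [ 0.63360971 -0.19425155  0.013     ]
[array([ 0.53137948, -0.3588005 ,  0.02655027])]
ring [0.55414352 0.14666257 0.04751467]
ring [0.54959265 0.18028125 0.06046684]
ring [0.52888781 0.20176745 0.02770022]
ring [0.52955027 0.19534513 0.01537866]
unit corner in scene [array([348.4030605 , 196.12441161]), array([305.15369484, 183.32927595])]
[array([357.32835431, 306.09549203]), array([384.53504997, 280.08284138]), array([373.49132042, 266.26090383]), array([368.67450336, 319.28419649])]
```

```bash
python3 - <<'E'
from h import *
t=load('top0');s=load('scene0')
U=np.array([.5325,.268,0]);a=np.radians(97.6);ux=np.array([np.cos(a),np.sin(a),0]);uy=np.array([-np.sin(a),np.cos(a),0]);uz=np.array([0,0,1.])
W=lambda x,y,z:U+x*ux+y*uy+z*uz
for sl in (0,-.01,-.02,-.03):
  print(sl,'top c1',[((proj(t,W(x,.064,z))+.5-[100,180])*5).round(0) for x,z in [(-.053+sl,.089),(-.053+sl,.011)]],
  'scene c3',[((proj(s,W(-.053+sl,y,z))+.5-[260,145])*5).round(0) for y,z in[(.064,.011),(.064,.089),(-.064,.011),(-.064,.089)]])
print('box corner',((proj(t,W(-.05,.075,0))+.5-[100,180])*5),((proj(s,W(-.05,.075,0))+.5-[260,145])*5),((proj(s,W(-.05,-.075,0))+.5-[260,145])*5))
c=cv2.resize(s['pixels'][175:225,300:370,::-1],None,fx=11,fy=11,interpolation=cv2.INTER_CUBIC);cv2.imwrite('pics/c5.png',cv2.convertScaleAbs(c,alpha=1.8))
E
```

```text
0 top c1 [array([480., 286.]), array([503., 306.])] scene c3 [array([301., 298.]), array([309., 196.]), array([475., 352.]), array([487., 249.])]
-0.01 top c1 [array([497., 284.]), array([519., 304.])] scene c3 [array([294., 304.]), array([302., 202.]), array([468., 359.]), array([481., 255.])]
-0.02 top c1 [array([514., 282.]), array([535., 303.])] scene c3 [array([288., 310.]), array([295., 208.]), array([462., 366.]), array([474., 262.])]
-0.03 top c1 [array([531., 280.]), array([551., 301.])] scene c3 [array([281., 316.]), array([287., 214.]), array([456., 373.]), array([468., 268.])]
box corner [502.47093577 326.37159932] [288.14694121 304.96939494] [490.0781411  369.31060706]
```

View pics/c5.png

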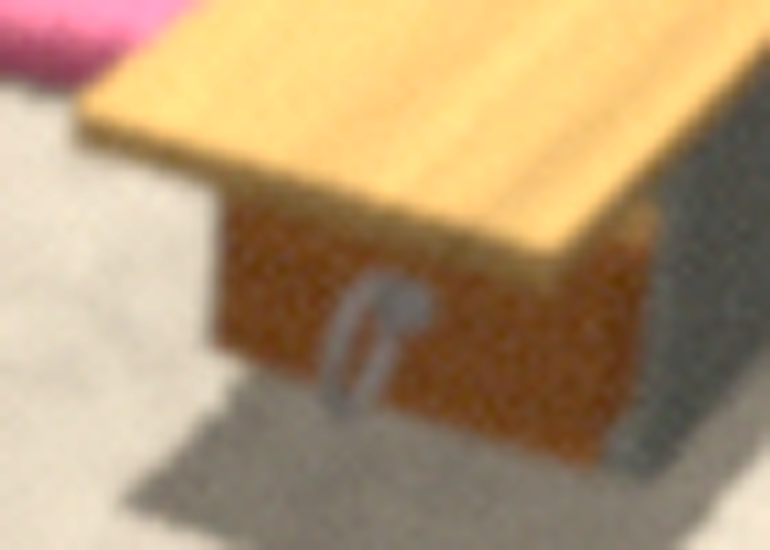

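```bash
python3 - <<'E'
from h import *
o=env.observe()
plan(o['position'],o['tool_rot'],np.array([.541,-.331,.16]),np.radians(73.2-90),10)
E
```

```text
total turn [ 9.86920608e-04 -1.03681412e+00 -9.00413309e-04] shift mm [-446.39069937   79.02133129  -99.21485354]
[np.float64(-44.6), np.float64(7.9), np.float64(-9.9), np.float64(0.0001), np.float64(-0.1037), np.float64(-0.0001)]
[np.float64(-45.4), np.float64(7.9), np.float64(-5.3), np.float64(0.0001), np.float64(-0.1037), np.float64(-0.0001)]
[np.float64(-45.7), np.float64(7.9), np.float64(-0.5), np.float64(0.0001), np.float64(-0.1037), np.float64(-0.0001)]
[np.float64(-45.5), np.float64(7.9), np.float64(4.2), np.float64(0.0001), np.float64(-0.1037), np.float64(-0.0001)]
[np.float64(-44.9), np.float64(7.9), np.float64(8.9), np.float64(0.0001), np.float64(-0.1037), np.float64(-0.0001)]
[np.float64(-43.7), np.float64(7.9), np.float64(13.5), np.float64(0.0001), np.float64(-0.1037), np.float64(-0.0001)]
[np.float64(-42.1), np.float64(7.9), np.float64(18.0), np.float64(0.0001), np.float64(-0.1037), np.float64(-0.0001)]
[np.float64(-40.0), np.float64(7.8), np.float64(22.2), np.float64(0.0001), np.float64(-0.1037), np.float64(-0.0001)]
[np.float64(-37.5), np.float64(7.9), np.float64(26.2), np.float64(0.0001), np.float64(-0.1037), np.float64(-0.0001)]
[np.float64(-34.5), np.float64(7.8), np.float64(30.0), np.float64(0.0001), np.float64(-0.1037), np.float64(-0.0001)]
end [ 0.54097623 -0.33098263  0.16004386] [[-0.2889, -0.0001, 0.9574], [-0.9574, -0.0001, -0.2889], [0.0001, -1.0, -0.0]]
```

```bash
python3 - <<'E'
from h import *
t=load('top0')
for p in [(455,285),(455,315),(470,300),(490,320),(510,330),(500,290),(530,300),(555,290),(555,310),(400,335),(440,240)]: print(p,dep(t,*p).round(3))
E
```

```text
(455, 285) [ 0.358 -0.583  0.012]
(455, 315) [ 0.268 -0.573  0.026]
(470, 300) [ 0.309 -0.58   0.13 ]
(490, 320) [ 0.256 -0.679  0.022]
(510, 330) [ 0.228 -0.736  0.023]
(500, 290) [ 0.329 -0.597  0.283]
(530, 300) [ 0.306 -0.667  0.288]
(555, 290) [ 0.398 -1.304 -0.725]
(555, 310) [ 0.284 -0.727  0.287]
(400, 335) [ 0.205 -0.414 -0.004]
(440, 240) [ 0.499 -0.547 -0.002]
```

```bash
python3 - <<'E'
from h import *
o=env.observe()
plan(o['position'],o['tool_rot'],np.array([.28,-.40,.23]),np.radians(-76.2+25),5)
E
```

```text
total turn [ 0.00116483 -0.43642094 -0.00054752] shift mm [-176.48588729    8.93982346  -94.52713847]
[np.float64(-35.3), np.float64(1.8), np.float64(-18.9), np.float64(0.0002), np.float64(-0.0873), np.float64(-0.0001)]
[np.float64(-36.8), np.float64(1.8), np.float64(-15.8), np.float64(0.0002), np.float64(-0.0873), np.float64(-0.0001)]
[np.float64(-38.0), np.float64(1.8), np.float64(-12.5), np.float64(0.0002), np.float64(-0.0873), np.float64(-0.0001)]
[np.float64(-39.0), np.float64(1.7), np.float64(-9.1), np.float64(0.0002), np.float64(-0.0873), np.float64(-0.0001)]
[np.float64(-39.7), np.float64(1.8), np.float64(-5.7), np.float64(0.0002), np.float64(-0.0873), np.float64(-0.0001)]
end [ 0.28000005 -0.3999431   0.22997439] [[-0.7793, -0.0, 0.6267], [-0.6267, 0.0002, -0.7793], [-0.0001, -1.0, -0.0001]]
```

move_arm(targets=[-35, 2, -19, 0, -0.087, 0, -37, 2, -16, 0, -0.087, 0, -38, 2, -12.5, 0, -0.087, 0, -39, 2, -9, 0, -0.087, 0, -40, 2, -6, 0, -0.087, 0])

```text
time_s: 0.72
position: [0.2808, -0.3985, 0.229]
tool_rot: [[-0.779, -0.0, 0.628], [-0.628, 0.001, -0.779], [-0.0, -1.0, -0.001]]
ft_force: [0.0, 0.1, -0.0]
grip_width: 0.0854
```

```bash
python3 - <<'E'
from h import *
o=env.observe();print(o['time_s'],o['position'])
plan(o['position'],o['tool_rot'],np.array([.541,-.331,.14]),np.radians(73.2-90),5)
E
```

```text
0.725 [ 0.2808191  -0.39854923  0.22901588]
total turn [ 4.95370257e-04 -5.99087187e-01 -3.85046210e-04] shift mm [-244.93163577   89.00535714  110.75813931]
[np.float64(-49.0), np.float64(17.8), np.float64(22.2), np.float64(0.0001), np.float64(-0.1198), np.float64(-0.0001)]
[np.float64(-46.0), np.float64(17.8), np.float64(27.8), np.float64(0.0001), np.float64(-0.1198), np.float64(-0.0001)]
[np.float64(-42.3), np.float64(17.8), np.float64(33.1), np.float64(0.0001), np.float64(-0.1198), np.float64(-0.0001)]
[np.float64(-38.1), np.float64(17.8), np.float64(38.0), np.float64(0.0001), np.float64(-0.1198), np.float64(-0.0001)]
[np.float64(-33.2), np.float64(17.8), np.float64(42.2), np.float64(0.0001), np.float64(-0.1198), np.float64(-0.0001)]
end [ 0.54095027 -0.33103067  0.13999176] [[-0.2891, -0.0001, 0.9573], [-0.9573, -0.0001, -0.2891], [0.0001, -1.0, -0.0]]
```

move_arm(targets=[-49, 18, 22, 0, -0.12, 0, -46, 18, 28, 0, -0.12, 0, -42.5, 18, 33, 0, -0.12, 0, -38, 18, 38, 0, -0.12, 0, -33, 17, 42, 0, -0.12, 0])

```text
time_s: 1.35
position: [0.5416, -0.3319, 0.1393]
tool_rot: [[-0.287, -0.001, 0.958], [-0.958, 0.0, -0.287], [-0.0, -1.0, -0.001]]
ft_force: [0.1, -1.0, -0.1]
grip_width: 0.0854
```

```bash
python3 - <<'E'
from h import *
o=env.observe();print(o['time_s'],o['position'],o['tool_rot'])
im=get_image('wrist');im['p']=o['position'];im['Rt']=o['tool_rot'];save('w1',im);print(im['mount'],im['intrinsics'])
save('t1',get_image('top'))
E
```

```text
1.35 [ 0.54161731 -0.3319107   0.13927447] [[-2.86887943e-01 -6.62449830e-04  9.57963918e-01]
 [-9.57964109e-01  4.82254519e-04 -2.86887667e-01]
 [-2.71933743e-04 -9.99999664e-01 -7.72956168e-04]]
[[-3.98031591e-04  9.47030067e-01  3.21144661e-01 -8.39702345e-02]
 [-6.29027071e-04 -3.21144860e-01  9.47029875e-01 -1.34332127e-01]
 [ 9.99999723e-01  1.74939122e-04  7.23533349e-04  1.06024106e-04]
 [ 0.00000000e+00  0.00000000e+00  0.00000000e+00  1.00000000e+00]] [[325.1922621    0.         277.06053561]
 [  0.         325.1922621  212.70084667]
 [  0.           0.           1.        ]]
```

View pics/w1.png

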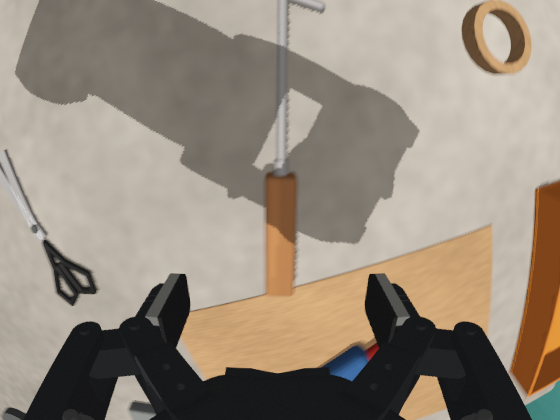

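```bash
cat >> h.py <<'E'
def wonz(im,u,v,z):
    K=im['intrinsics'];x=(u-K[0,2])/K[0,0];y=(v-K[1,2])/K[1,1];th=np.hypot(x,y)
    d=np.array([np.sin(th)*x/th,np.sin(th)*y/th,np.cos(th)]) if th>1e-9 else np.array([0,0,1.])
    M=im['mount'];c=im['p']+im['Rt']@M[:3,3];d=im['Rt']@M[:3,:3]@d
    return c+d*(z-c[2])/d[2]
E
python3 - <<'E'
from h import *
w=load('w1')
A=wonz(w,280.5,174,.026);B=wonz(w,280.5,294,.026);C=wonz(w,283,0,.013);E=wonz(w,321,8,.013);r=wonz(w,281,165,.013)
print('front',A,'rear',B,np.linalg.norm(A-B),'mid',(A+B)/2)
print('bend',C,'tip',E,'rod0',r)
for a,b in((A,B),(C,r)): d=a-b;print(np.degrees(np.arctan2(d[1],d[0])))
print(wonz(w,266,200,.026),wonz(w,296,200,.026))
E
```

```text
front [ 0.55347438 -0.30230593  0.026     ] rear [ 0.52267985 -0.40675458  0.026     ] 0.10889363924653657 mid [ 0.53807711 -0.35453026  0.026     ]
bend [ 0.5957096  -0.16806833  0.013     ] tip [ 0.62273974 -0.18251277  0.013     ] rod0 [ 0.55533977 -0.29790242  0.013     ]
73.57293682648604
72.72775776209075
[ 0.53646167 -0.31921563  0.026     ] [ 0.55930205 -0.32603664  0.026     ]
```

move_arm(targets=[-1, 30, 1.5, 0, 0, 0, -1, 35, 1.5, 0, 0, 0, 0, 35, 0, 0, 0, 0, 0, 20, 0, 0, 0, 0, 0, 7, 0, 0, 0, 0], hand=1)

```text
time_s: 2.08
position: [0.5427, -0.3316, 0.0122]
tool_rot: [[-0.291, -0.002, 0.957], [-0.957, 0.001, -0.291], [-0.001, -1.0, -0.002]]
ft_force: [-0.8, -0.6, 0.7]
grip_width: 0.0854
```

move_arm(targets=[0, 0, 0, 0, 0, 0, 0, 0, 0, 0, 0, 0, 0, 0, 0, 0, 0, 0, 0, 0, 0, 0, 0, 0, 0, 0, 0, 0, 0, 0], hand=-1, squeeze=70)

```text
time_s: 2.7
position: [0.5439, -0.332, 0.0143]
tool_rot: [[-0.291, 0.001, 0.957], [-0.957, -0.001, -0.291], [0.001, -1.0, 0.002]]
ft_force: [-0.9, 0.7, 5.6]
grip_width: 0.0246
```

move_arm(targets=[0, -10, 0, 0, 0, 0, 0, -20, 0, 0, 0, 0, 0, -25, 0, 0, 0, 0, 0, -20, 0, 0, 0, 0, 0, 0, 0, 0, 0, 0])

```text
time_s: 3.32
position: [0.544, -0.332, 0.0899]
tool_rot: [[-0.291, 0.002, 0.957], [-0.957, -0.002, -0.291], [0.001, -1.0, 0.003]]
ft_force: [-0.1, 0.3, -1.6]
grip_width: 0.0247
```

```bash
python3 - <<'E'
from h import *
o=env.observe();print(o['time_s'],o['position'],o['tool_rot'],o['ft_force'],o['wrist_torque'],o['grip_width'])
im=get_image('wrist');im['p']=o['position'];im['Rt']=o['tool_rot'];save('w2',im)
s=get_image('scene');save('s2',s);save('t2',get_image('top'))
c=cv2.resize(s['pixels'][190:330,150:330,::-1],None,fx=4,fy=4,interpolation=cv2.INTER_CUBIC);cv2.imwrite('pics/c6.png',c)
E
```

```text
3.325 [ 0.54397925 -0.3319976   0.08987886] [[-0.290652    0.00216222  0.95682639]
 [-0.95682803 -0.00195491 -0.29064808]
 [ 0.00124207 -0.99999575  0.00263707]] [-0.10356847  0.29635823 -1.62265492] [-0.030037    0.01139829 -0.00699307] 0.024719045048158902
```

View pics/w2.png

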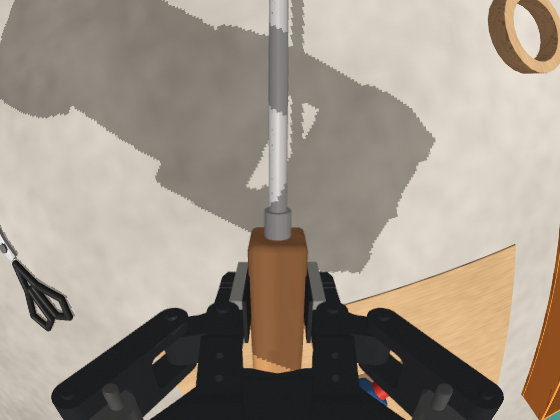

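View pics/c6.png

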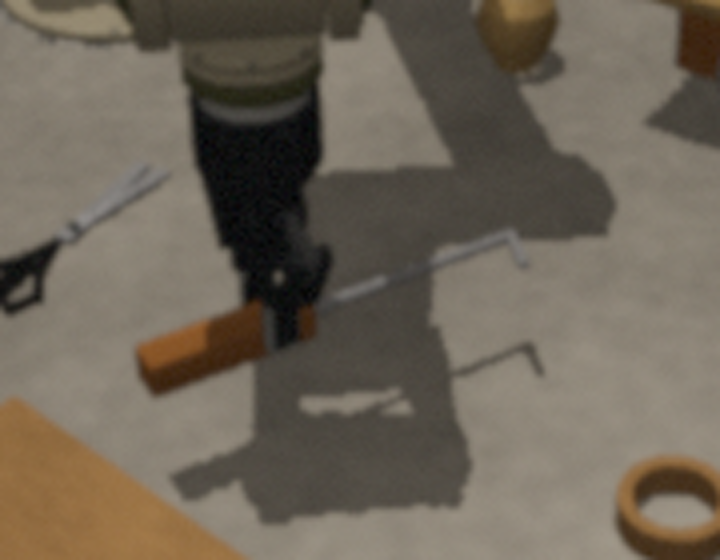

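```bash
python3 - <<'E'
from h import *
t=load('t2')
c=cv2.resize(t['pixels'][170:260,290:420,::-1],None,fx=6,fy=6,interpolation=cv2.INTER_CUBIC);cv2.imwrite('pics/c7.png',c)
E
```

```text
(no output)
```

View pics/c7.png

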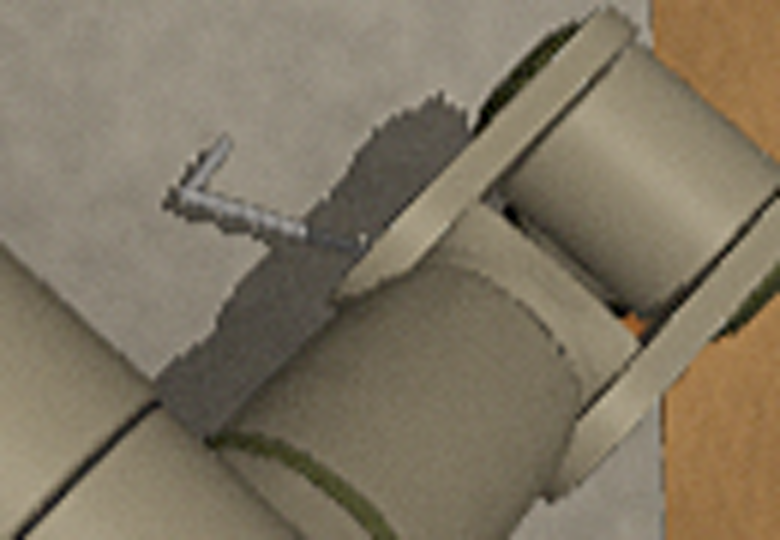

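```bash
cat >> h.py <<'E'
def tri(a,pa,b,pb):
    c1,d1=ray(a,*pa);c2,d2=ray(b,*pb);A=np.stack([d1,-d2],1);s=np.linalg.lstsq(A,c2-c1,rcond=None)[0]
    x,y=c1+s[0]*d1,c2+s[1]*d2;return (x+y)/2,np.linalg.norm(x-y)
f=lambda x,y,k,ox,oy:((x+.5)/k-.5+ox,(y+.5)/k-.5+oy)
E
python3 - <<'E'
from h import *
t=load('t2');s=load('s2');w=load('w2')
b=tri(t,f(187,190,6,290,170),s,f(511,236,4,150,190));e=tri(t,f(226,142,6,290,170),s,f(524,264,4,150,190));print('bend',b,'tip',e)
loc=lambda X:w['Rt'].T@(np.array(X)-w['p'])*1e3
print('in tool',loc(b[0]),loc(e[0]))
d=b[0]-e[0];print(np.linalg.norm(d))
for z in(.085,.09,.095): print(z,loc(wonz(w,278,237,z)),loc(wonz(w,277.5,5,z-.013)))
E
```

```text
bend (array([ 0.59446962, -0.16336492,  0.0850697 ]), np.float64(0.0011117821516750082)) tip (array([ 0.62030187, -0.18235751,  0.08551067]), np.float64(0.002498711200519392))
in tool [-176.03357705    4.58864894   -0.71492875] [-165.36858256    4.2406682    29.52337484]
0.03206584167385112
0.085 [-24.85331744   4.8497211    0.64770738] [-132.97301911   17.71477267    0.37796663]
0.09 [-26.97820529  -0.1529913    0.62802988] [-131.36225541   12.71672804    0.36883763]
0.095 [-29.10309315  -5.15570369   0.60835237] [-129.75149171    7.7186834     0.35970863]
```

```bash
cat >> h.py <<'E'
U=np.array([.5325,.268,0]);_a=np.radians(97.6);ux=np.array([np.cos(_a),np.sin(_a),0]);uy=np.array([-np.sin(_a),np.cos(_a),0]);uz=np.array([0,0,1.])
W=lambda x,y,z:U+x*ux+y*uy+z*uz
E
python3 - <<'E'
from h import *
o=env.observe()
plan(o['position'],o['tool_rot'],W(-.369,.045,.054),np.radians(7.6),10)
E
```

```text
total turn [ 0.00150606 -0.42766567 -0.00116998] shift mm [-215.86964292   33.60870191  -72.23519087]
[np.float64(-21.6), np.float64(3.4), np.float64(-7.2), np.float64(0.0002), np.float64(-0.0428), np.float64(-0.0001)]
[np.float64(-21.9), np.float64(3.4), np.float64(-6.3), np.float64(0.0002), np.float64(-0.0428), np.float64(-0.0001)]
[np.float64(-22.1), np.float64(3.3), np.float64(-5.4), np.float64(0.0002), np.float64(-0.0428), np.float64(-0.0001)]
[np.float64(-22.3), np.float64(3.3), np.float64(-4.4), np.float64(0.0002), np.float64(-0.0428), np.float64(-0.0001)]
[np.float64(-22.5), np.float64(3.4), np.float64(-3.4), np.float64(0.0002), np.float64(-0.0428), np.float64(-0.0001)]
[np.float64(-22.6), np.float64(3.3), np.float64(-2.5), np.float64(0.0002), np.float64(-0.0428), np.float64(-0.0001)]
[np.float64(-22.7), np.float64(3.3), np.float64(-1.5), np.float64(0.0002), np.float64(-0.0428), np.float64(-0.0001)]
[np.float64(-22.8), np.float64(3.4), np.float64(-0.5), np.float64(0.0002), np.float64(-0.0428), np.float64(-0.0001)]
[np.float64(-22.8), np.float64(3.3), np.float64(0.4), np.float64(0.0002), np.float64(-0.0428), np.float64(-0.0001)]
[np.float64(-22.7), np.float64(3.4), np.float64(1.4), np.float64(0.0002), np.float64(-0.0428), np.float64(-0.0001)]
end [ 0.53667718 -0.10373447  0.05397046] [[0.1326, 0.0005, 0.9912], [-0.9912, 0.0001, 0.1326], [-0.0001, -1.0, 0.0005]]
```

move_arm(targets=[-21.5, 3, -7, 0, -0.043, 0, -22, 3, -6.5, 0, -0.043, 0, -22, 3, -5.5, 0, -0.043, 0, -22.5, 3, -4.5, 0, -0.043, 0, -22.5, 4, -3.5, 0, -0.043, 0])

```text
time_s: 4.1
position: [0.5399, -0.2164, 0.072]
tool_rot: [[-0.077, -0.0, 0.997], [-0.997, 0.0, -0.077], [-0.0, -1.0, -0.0]]
ft_force: [0.8, 0.5, -1.9]
grip_width: 0.0245
```

move_arm(targets=[-22.5, 3.5, -2.5, 0, -0.043, 0, -22.5, 3.5, -1.5, 0, -0.043, 0, -23, 3.5, -0.5, 0, -0.043, 0, -23, 3.5, 0.5, 0, -0.043, 0, -22.5, 3.5, 1.5, 0, -0.041, 0])

```text
time_s: 4.72
position: [0.5368, -0.1025, 0.0546]
tool_rot: [[0.136, 0.0, 0.991], [-0.991, -0.0, 0.136], [0.0, -1.0, 0.0]]
ft_force: [0.6, -1.0, -1.7]
grip_width: 0.0248
```

move_arm(targets=[0, 0, 0, 0, 0, 0, 0, 0, 0, 0, 0, 0, 0, 0, 0, 0, 0, 0, 0, 0, 0, 0, 0, 0, 0, 0, 0, 0, 0, 0])

```text
time_s: 5.35
position: [0.5368, -0.1044, 0.0548]
tool_rot: [[0.132, 0.0, 0.991], [-0.991, -0.0, 0.132], [0.0, -1.0, 0.0]]
ft_force: [-0.1, 0.2, -1.6]
grip_width: 0.0248
```

```bash
python3 - <<'E'
from h import *
o=env.observe();print(o['time_s'],o['position'],o['tool_rot'])
im=get_image('wrist');im['p']=o['position'];im['Rt']=o['tool_rot'];save('w3',im)
s=get_image('scene');save('s3',s);t=get_image('top');save('t3',t)
for n,i in(('c8',s),):
  c=cv2.resize(i['pixels'][160:270,230:390,::-1],None,fx=5,fy=5,interpolation=cv2.INTER_CUBIC);cv2.imwrite('pics/c8.png',cv2.convertScaleAbs(c,alpha=1.4))
c=cv2.resize(t['pixels'][170:270,190:330,::-1],None,fx=5,fy=5,interpolation=cv2.INTER_CUBIC);cv2.imwrite('pics/c9.png',c)
d=o['position']-U;print('unit xy',d@ux,d@uy)
E
```

```text
5.35 [ 0.53681996 -0.10438697  0.0548255 ] [[ 1.32034689e-01  6.28930427e-05  9.91245094e-01]
 [-9.91245096e-01 -1.69917187e-05  1.32034691e-01]
 [ 2.51470212e-05 -9.99999998e-01  6.00989238e-05]]
unit xy -0.36968708891493207 0.04496854522434243
```

View pics/w3.png

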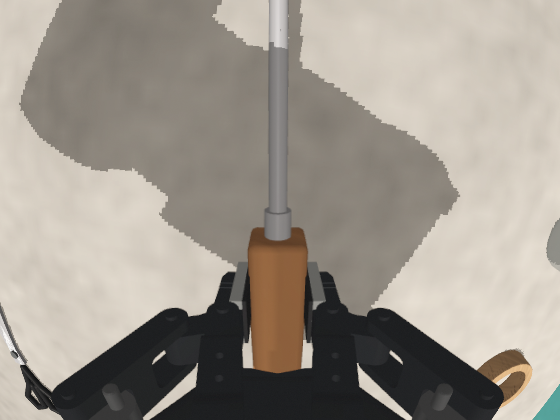

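View pics/c8.png

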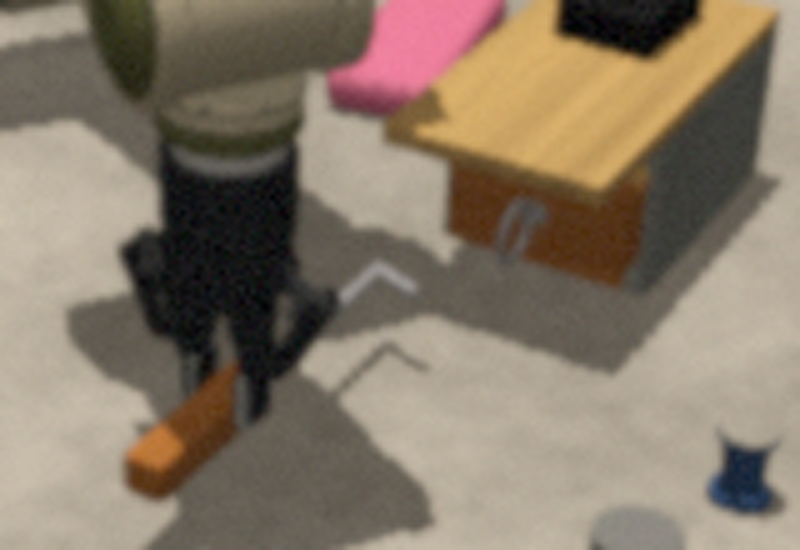

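View pics/c9.png

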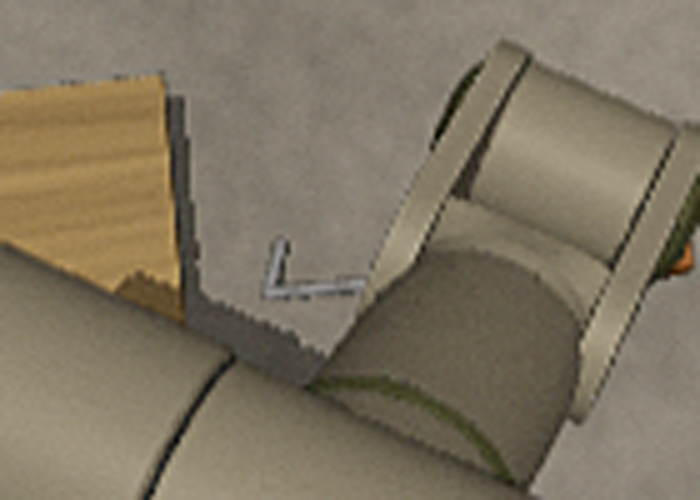

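```bash
python3 - <<'E'
from h import *
t=load('t3');s=load('s3');w=load('w3')
S=lambda x,y:f(x,y,5,230,160);T=lambda x,y:f(x,y,5,190,170)
for n,a,b in(('bend',(270,290),(379,268)),('tip',(282,242),(412,291))):
  X,e=tri(t,T(*a),s,S(*b));d=X-U;print(n,X,e,'unit',d@ux*1e3,d@uy*1e3,X[2]*1e3,'tool',w['Rt'].T@(X-w['p'])*1e3)
pc=lambda X:(proj(s,X)-[230,160]+.5)*5-.5
print('ring pred');
for sl in (0,-.01,-.02):print(sl,[pc(W(-.083+sl+dx,0,.05+dz)).round(0) for dx,dz in((0,0),(0,.02),(0,-.02),(-.02,0),(.02,0),(.026,0))])
print('tray panel corners');
for sl in (0,-.01,-.02):print(sl,[pc(W(-.053+sl,y,z)).round(0) for y,z in((.064,.011),(-.064,.011))])
print('board corners front',[pc(W(-.15,y,z)).round(0) for y,z in((.075,.13),(.075,.115),(-.075,.13),(-.075,.115))])
c=cv2.resize(s['pixels'][190:222,310:360,::-1],None,fx=16,fy=16,interpolation=cv2.INTER_CUBIC);cv2.imwrite('pics/c10.png',cv2.convertScaleAbs(c,alpha=1.8))
E
```

```text
bend [0.51404257 0.06948911 0.05357929] 0.002072524830727439 unit -194.32596441793615 44.54962973901205 53.57929359391677 tool [-175.36124509    1.24181525    0.37961919]
tip [0.54425419 0.06335312 0.05214546] 0.0016239205608541052 unit -204.40373861562497 15.414920770124061 52.145462568878585 tool [-165.29002354    2.67765063   29.51649521]
ring pred
0 [array([521., 218.]), array([523., 191.]), array([518., 244.]), array([507., 231.]), array([534., 205.]), array([538., 201.])]
-0.01 [array([514., 224.]), array([516., 197.]), array([511., 251.]), array([500., 237.]), array([527., 211.]), array([531., 207.])]
-0.02 [array([507., 231.]), array([509., 204.]), array([504., 257.]), array([493., 244.]), array([521., 218.]), array([525., 214.])]
tray panel corners
0 [array([451., 222.]), array([624., 277.])]
-0.01 [array([444., 228.]), array([618., 284.])]
-0.02 [array([437., 235.]), array([611., 290.])]
board corners front [array([375., 119.]), array([374., 140.]), array([595., 185.]), array([592., 206.])]
```

View pics/c10.png

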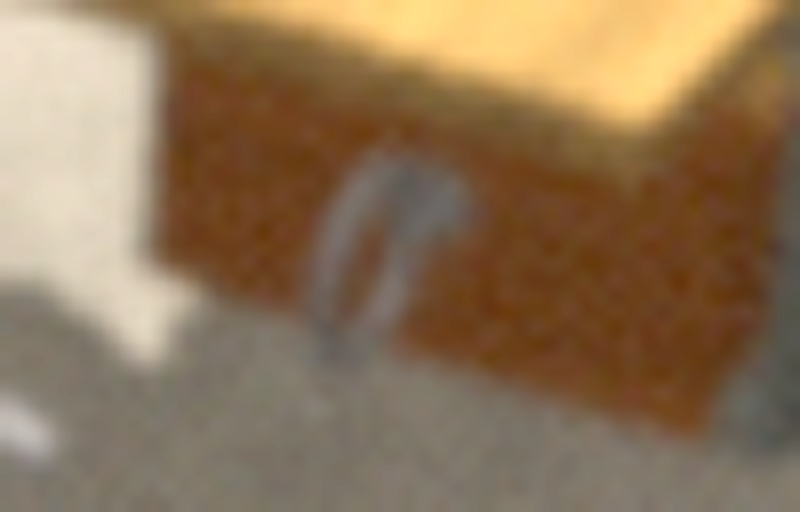

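```bash
python3 - <<'E'
from h import *
t=load('top0');s=load('s3');w=load('w3')
S=lambda x,y:f(x,y,5,230,160)
C=lambda x,y:f(x,y,5,100,180)
for a,b in(((612,27),(600,192)),((633,273),(388,127))):
  X,e=tri(t,C(*a),s,S(*b));d=X-U;print('corner',X,e,'unit',d@ux*1e3,d@uy*1e3)
pc=lambda X:(proj(s,X)-[230,160]+.5)*5-.5
print('hook bend pred',pc(w['p']+w['Rt']@np.array([-.178,.003,0])),'tip',pc(w['p']+w['Rt']@np.array([-.168,.003,.030])))
c=cv2.resize(s['pixels'][175:215,300:365,::-1],None,fx=12,fy=12,interpolation=cv2.INTER_CUBIC);cv2.imwrite('pics/c11.png',cv2.convertScaleAbs(c,alpha=1.3))
for n in [(322,195),(330,199),(338,203)]:
    print(dep(s,*n), (lambda d:(d@ux,d@uy))(dep(s,*n)-U))
E
```

```text
corner [0.62785644 0.13233144 0.12377908] 0.0020699617327098376 unit -147.0882791063252 -76.57574948404431
corner [0.48199794 0.11377376 0.12346757] 0.0053673269449333654 unit -146.19222689947398 70.4558299966629
hook bend pred [378.76445881 268.65031099] tip [413.46557705 289.94320386]
[0.49186325 0.19234496 0.05831568] (np.float64(-0.06961598541862273), np.float64(0.050285644426400246))
[0.52223529 0.19525804 0.05327013] (np.float64(-0.07074539003330874), np.float64(0.01979512526101508))
[0.55154339 0.1991298  0.04762922] (np.float64(-0.07078382191070784), np.float64(-0.00976757860334532))
```

View pics/c11.png

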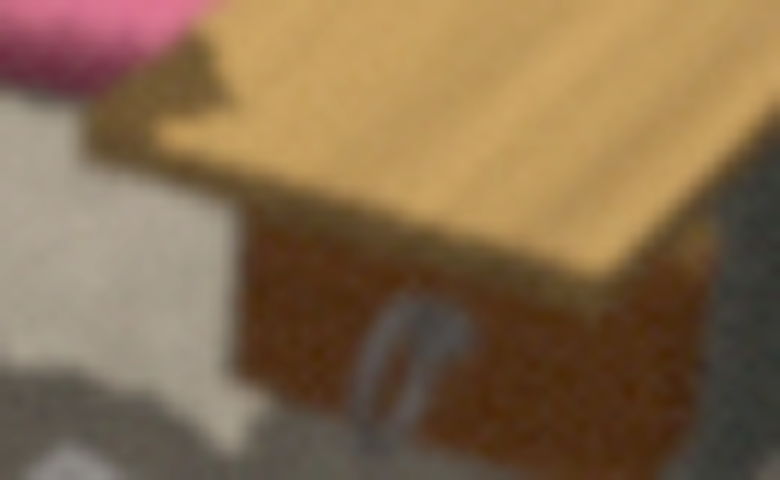

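move_arm(targets=[-20, 1, 0, 0, 0, 0, -25, 1, 0, 0, 0, 0, -25, 0, 0, 0, 0, 0, -20, 0, 0, 0, 0, 0, -8, 0, 0, 0, 0, 0])

```text
time_s: 6.12
position: [0.5235, -0.0055, 0.0529]
tool_rot: [[0.134, -0.0, 0.991], [-0.991, 0.0, 0.134], [-0.0, -1.0, -0.0]]
ft_force: [-0.6, 0.0, -1.7]
grip_width: 0.0244
```

move_arm(targets=[0, 0, 0, 0, 0, 0, 0, 0, 0, 0, 0, 0, 0, 0, 0, 0, 0, 0, 0, 0, 0, 0, 0, 0, 0, 0, 0, 0, 0, 0])

```text
time_s: 6.75
position: [0.5238, -0.0071, 0.0528]
tool_rot: [[0.132, -0.0, 0.991], [-0.991, 0.0, 0.132], [-0.0, -1.0, -0.0]]
ft_force: [0.0, -0.1, -2.0]
grip_width: 0.0243
```

```bash
python3 - <<'E'
from h import *
o=env.observe();print(o['time_s'],o['position'],o['ft_force'])
s=get_image('scene');save('s4',s);
c=cv2.resize(s['pixels'][165:225,280:365,::-1],None,fx=9,fy=9,interpolation=cv2.INTER_CUBIC);cv2.imwrite('pics/c12.png',cv2.convertScaleAbs(c,alpha=1.6))
d=o['position']-U;print('unit xy',d@ux,d@uy)
pc=lambda X:(proj(s,X)-[280,165]+.5)*9-.5
R=o['tool_rot']
print('bend pred',pc(o['position']+R@np.array([-.178,.003,0])),'tip',pc(o['position']+R@np.array([-.168,.003,.030])))
E
```

```text
6.75 [ 0.52384007 -0.00713968  0.05281899] [ 0.02159771 -0.12990967 -1.95734196]
unit xy -0.27157739629078276 0.04497284215417085
bend pred [363.13775581 325.24832478] tip [424.37468582 360.08265618]
```

View pics/c12.png

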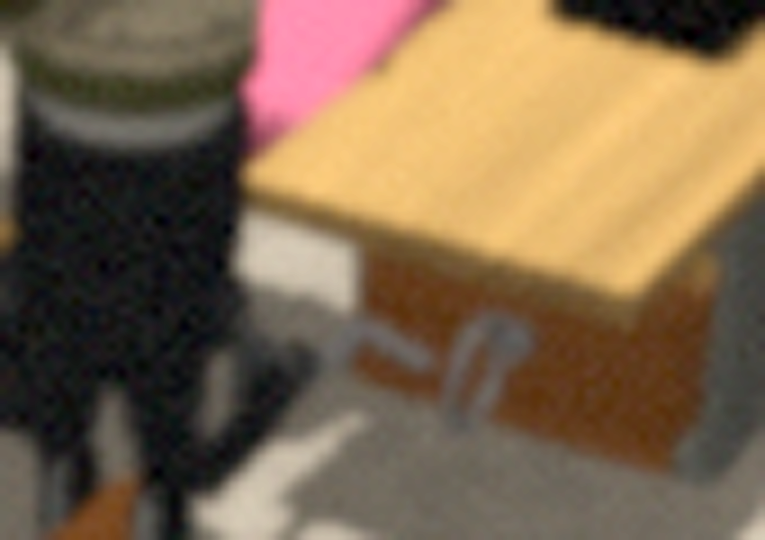

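move_arm(targets=[0, 0, 8, 0, 0, 0, 0, 0, 8, 0, 0, 0, 0, 0, 8, 0, 0, 0, 0, 0, 8, 0, 0, 0, 0, 0, 0, 0, 0, 0])

```text
time_s: 7.42
position: [0.5561, -0.0026, 0.0527]
tool_rot: [[0.133, 0.0, 0.991], [-0.991, -0.0, 0.133], [0.0, -1.0, 0.0]]
ft_force: [-0.3, -0.5, -1.3]
grip_width: 0.0248
```

```bash
python3 - <<'E'
from h import *
o=env.observe();print(o['time_s'],o['position'],o['ft_force'])
s=get_image('scene');save('s5',s);
c=cv2.resize(s['pixels'][165:225,280:365,::-1],None,fx=9,fy=9,interpolation=cv2.INTER_CUBIC);cv2.imwrite('pics/c13.png',cv2.convertScaleAbs(c,alpha=1.6))
E
```

```text
7.425 [ 0.55609551 -0.0026107   0.05271463] [-0.30885084 -0.49839383 -1.25857681]
```

View pics/c13.png

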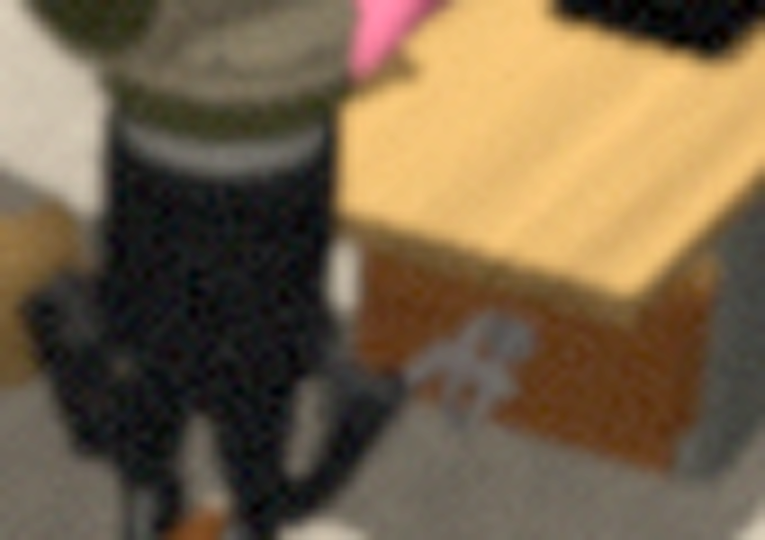

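The leg now passes through the ring, with the tip visible beyond it at about (515,385) in the crop and no contact force. I start pulling.

move_arm(targets=[4, 0, 0, 0, 0, 0, 4, 0, 0, 0, 0, 0, 4, 0, 0, 0, 0, 0, 4, 0, 0, 0, 0, 0, 4, 0, 0, 0, 0, 0])

```text
time_s: 8.1
position: [0.5581, -0.0226, 0.0528]
tool_rot: [[0.133, -0.0, 0.991], [-0.991, 0.0, 0.133], [-0.0, -1.0, -0.0]]
ft_force: [0.5, 3.0, -1.7]
grip_width: 0.0243
```

move_arm(targets=[4, 0, 0, 0, 0, 0, 4, 0, 0, 0, 0, 0, 4, 0, 0, 0, 0, 0, 4, 0, 0, 0, 0, 0, 4, 0, 0, 0, 0, 0])

```text
time_s: 8.72
position: [0.5609, -0.0426, 0.0528]
tool_rot: [[0.133, -0.0, 0.991], [-0.991, 0.0, 0.133], [-0.0, -1.0, -0.0]]
ft_force: [-0.6, 2.3, -1.4]
grip_width: 0.0244
```

```bash
python3 - <<'E'
from h import *
o=env.observe();print(o['time_s'],o['position'],o['ft_force'],o['wrist_torque'])
s=get_image('scene');save('s6',s);
c=cv2.resize(s['pixels'][165:235,270:365,::-1],None,fx=8,fy=8,interpolation=cv2.INTER_CUBIC);cv2.imwrite('pics/c14.png',cv2.convertScaleAbs(c,alpha=1.6))
E
```

```text
8.725 [ 0.560878   -0.0425824   0.05280388] [-0.55399873  2.34642384 -1.43440136] [ 0.41799789 -0.01118971  0.01575093]
```

View pics/c14.png

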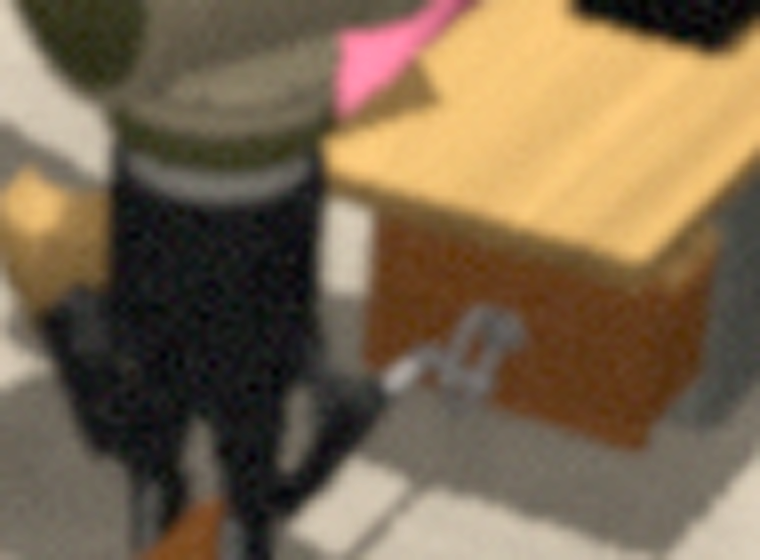

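move_arm(targets=[8, 0, 0, 0, 0, 0, 8, 0, 0, 0, 0, 0, 8, 0, 0, 0, 0, 0, 8, 0, 0, 0, 0, 0, 8, 0, 0, 0, 0, 0])

```text
time_s: 9.4
position: [0.5663, -0.0826, 0.0528]
tool_rot: [[0.132, 0.0, 0.991], [-0.991, 0.0, 0.132], [-0.0, -1.0, 0.0]]
ft_force: [1.6, 2.6, -1.9]
grip_width: 0.0245
```

move_arm(targets=[8, 0, 0, 0, 0, 0, 8, 0, 0, 0, 0, 0, 8, 0, 0, 0, 0, 0, 6, 0, 0, 0, 0, 0, 4, 0, 0, 0, 0, 0])

```text
time_s: 10.02
position: [0.5707, -0.1161, 0.0528]
tool_rot: [[0.132, 0.0, 0.991], [-0.991, -0.0, 0.132], [0.0, -1.0, 0.0]]
ft_force: [1.1, 3.2, -1.3]
grip_width: 0.0244
```

move_arm(targets=[4, 0, 0, 0, 0, 0, 3, 0, 0, 0, 0, 0, 3, 0, 0, 0, 0, 0, 3, 0, 0, 0, 0, 0, 2, 0, 0, 0, 0, 0])

```text
time_s: 10.65
position: [0.5727, -0.1307, 0.0528]
tool_rot: [[0.133, 0.0, 0.991], [-0.991, -0.0, 0.133], [0.0, -1.0, 0.0]]
ft_force: [1.5, 2.5, -1.3]
grip_width: 0.0245
```

move_arm(targets=[2, 0, 0, 0, 0, 0, 2, 0, 0, 0, 0, 0, 2, 0, 0, 0, 0, 0, 1, 0, 0, 0, 0, 0, 1, 0, 0, 0, 0, 0])

```text
time_s: 11.28
position: [0.5729, -0.1356, 0.0521]
tool_rot: [[0.132, -0.002, 0.991], [-0.991, 0.006, 0.132], [-0.006, -1.0, -0.002]]
ft_force: [1.8, 18.2, -1.9]
grip_width: 0.0248
```

move_arm(targets=[1, 0, 0, 0, 0, 0, 1, 0, 0, 0, 0, 0, 1, 0, 0, 0, 0, 0, 1, 0, 0, 0, 0, 0, 1, 0, 0, 0, 0, 0])

```text
time_s: 11.9
position: [0.5725, -0.1361, 0.0511]
tool_rot: [[0.133, -0.006, 0.991], [-0.991, 0.014, 0.133], [-0.014, -1.0, -0.004]]
ft_force: [3.1, 37.0, -2.9]
grip_width: 0.0244
```

The force climbs to 37 N at the stop. I check the tray, then relax and unhook.

move_arm(targets=[-4, 0, 0, 0, 0, 0, -4, 0, 0, 0, 0, 0, -4, 0, 0, 0, 0, 0, -4, 0, 0, 0, 0, 0, -3, 0, 0, 0, 0, 0])

```text
time_s: 12.52
position: [0.5718, -0.1247, 0.0529]
tool_rot: [[0.132, -0.0, 0.991], [-0.991, -0.0, 0.132], [0.0, -1.0, -0.0]]
ft_force: [-0.1, 0.6, -1.7]
grip_width: 0.0242
```

```bash
python3 - <<'E'
from h import *
o=env.observe();print(o['time_s'],o['position'],o['tool_rot'],o['ft_force'],o['wrist_torque'])
s=get_image('scene');save('s7',s);t=get_image('top');save('t7',t)
c=cv2.resize(s['pixels'][165:255,250:365,::-1],None,fx=6.5,fy=6.5,interpolation=cv2.INTER_CUBIC);cv2.imwrite('pics/c15.png',cv2.convertScaleAbs(c,alpha=1.5))
c=cv2.resize(t['pixels'][170:270,190:330,::-1],None,fx=5,fy=5,interpolation=cv2.INTER_CUBIC);cv2.imwrite('pics/c16.png',c)
E
```

```text
12.525 [ 0.57176592 -0.12472099  0.05286991] [[ 1.32495676e-01 -7.70331911e-05  9.91183580e-01]
 [-9.91183538e-01 -3.10981551e-04  1.32495646e-01]
 [ 2.98033245e-04 -9.99999949e-01 -1.17557742e-04]] [-0.09448259  0.56565085 -1.68093559] [-0.00766999  0.00523999  0.0398323 ]
```

View pics/c15.png

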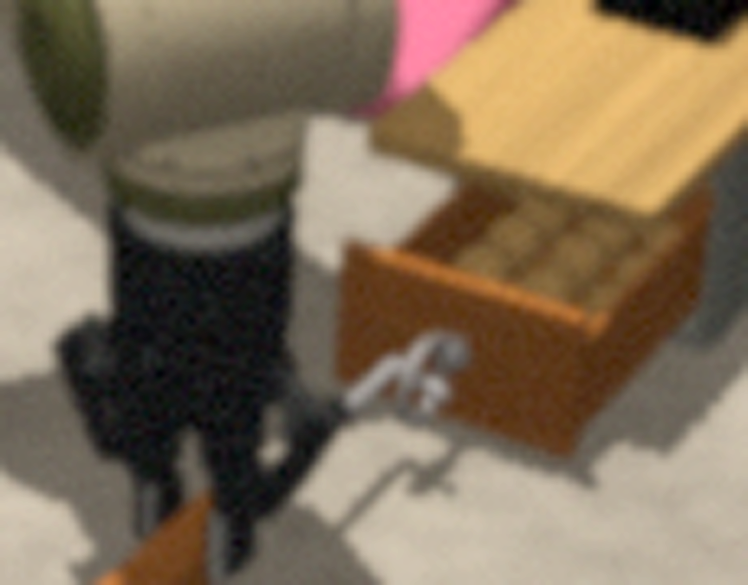

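View pics/c16.png

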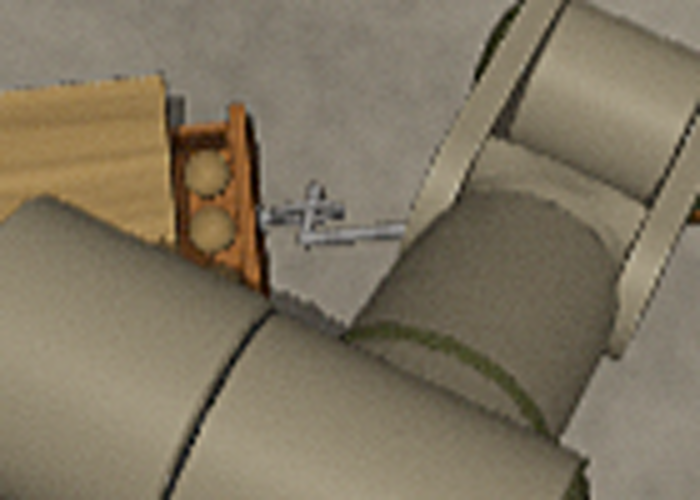

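Top view: the leg crosses the ring at (317,210) and sits near the hole's middle, with the tray well out. I unhook sideways.

move_arm(targets=[-4, 0, 0, 0, 0, 0, 0, 0, -8, 0, 0, 0, 0, 0, -12, 0, 0, 0, 0, 0, -12, 0, 0, 0, 0, 0, -13, 0, 0, 0])

```text
time_s: 13.25
position: [0.5257, -0.1268, 0.0529]
tool_rot: [[0.132, 0.0, 0.991], [-0.991, -0.0, 0.132], [0.0, -1.0, 0.0]]
ft_force: [-0.4, -0.4, -1.8]
grip_width: 0.0246
```

```bash
python3 - <<'E'
from h import *
o=env.observe();print(o['time_s'],o['position'],o['ft_force'])
t=get_image('top');save('t8',t)
c=cv2.resize(t['pixels'][170:270,190:330,::-1],None,fx=5,fy=5,interpolation=cv2.INTER_CUBIC);cv2.imwrite('pics/c17.png',c)
E
```

```text
13.25 [ 0.52571242 -0.12681051  0.05290965] [-0.3646336  -0.4294818  -1.78724277]
```

View pics/c17.png

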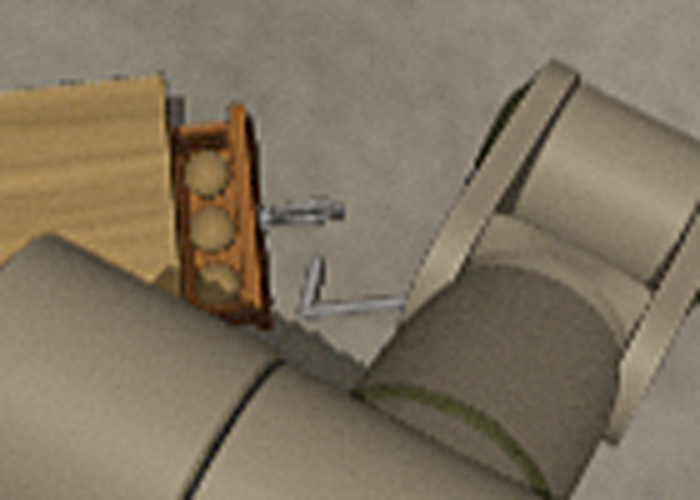

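The hook is free of the ring. I retract and lower.

move_arm(targets=[15, 0, 0, 0, 0, 0, 25, 0, 0, 0, 0, 0, 25, 0, 0, 0, 0, 0, 25, 0, 0, 0, 0, 0, 10, 10, 0, 0, 0, 0])

```text
time_s: 13.92
position: [0.5405, -0.2282, 0.0428]
tool_rot: [[0.131, 0.002, 0.991], [-0.991, -0.001, 0.131], [0.001, -1.0, 0.001]]
ft_force: [0.1, 0.1, -1.5]
grip_width: 0.0245
```

move_arm(targets=[0, 10, 0, 0, 0, 0, 0, 8, 0, 0, 0, 0, 0, 5, 0, 0, 0, 0, 0, 2, 0, 0, 0, 0, 0, 1, 0, 0, 0, 0])

```text
time_s: 14.55
position: [0.5401, -0.2255, 0.0169]
tool_rot: [[0.133, 0.0, 0.991], [-0.991, -0.0, 0.133], [0.0, -1.0, 0.0]]
ft_force: [0.9, -0.6, -1.9]
grip_width: 0.0243
```

move_arm(targets=[0, 1, 0, 0, 0, 0, 0, 0.5, 0, 0, 0, 0, 0, 0.5, 0, 0, 0, 0, 0, 0.5, 0, 0, 0, 0, 0, 0, 0, 0, 0, 0])

```text
time_s: 15.18
position: [0.54, -0.2257, 0.0143]
tool_rot: [[0.133, 0.0, 0.991], [-0.991, -0.0, 0.133], [0.0, -1.0, 0.0]]
ft_force: [-0.6, 0.2, -0.9]
grip_width: 0.0246
```

move_arm(targets=[0, 0, 0, 0, 0, 0, 0, 0, 0, 0, 0, 0, 0, 0, 0, 0, 0, 0, 0, 0, 0, 0, 0, 0, 0, 0, 0, 0, 0, 0], hand=0.6)

```text
time_s: 15.8
position: [0.54, -0.2257, 0.0143]
tool_rot: [[0.133, 0.0, 0.991], [-0.991, -0.0, 0.133], [0.0, -1.0, 0.0]]
ft_force: [-1.4, -0.3, 0.9]
grip_width: 0.0682
```

move_arm(targets=[0, -10, 0, 0, 0, 0, 0, -30, 0, 0, 0, 0, 0, -40, 0, 0, 0, 0, 0, -40, 0, 0, 0, 0, 0, -40, 0, 0, 0, 0])

```text
time_s: 16.42
position: [0.5398, -0.2256, 0.1765]
tool_rot: [[0.133, 0.001, 0.991], [-0.991, -0.0, 0.133], [0.0, -1.0, 0.001]]
ft_force: [-0.2, 0.2, -0.1]
grip_width: 0.0688
```

move_arm(targets=[20, -20, -30, 0, 0, 0, 30, 0, -50, 0, 0, 0, 30, 0, -50, 0, 0, 0, 0, 0, -30, 0, 0, 0, 0, 0, 0, 0, 0, 0])

```text
time_s: 17.05
position: [0.3906, -0.3267, 0.1952]
tool_rot: [[0.13, 0.0, 0.992], [-0.992, -0.0, 0.13], [0.001, -1.0, 0.0]]
ft_force: [-0.3, -0.3, 0.7]
grip_width: 0.0684
```

```bash
python3 - <<'E'
from h import *
o=env.observe();print(o['time_s'],o['position'],o['ft_force'],o['qvel'].round(1))
s=get_image('scene');save('s9',s);t=get_image('top');save('t9',t)
E
```

```text
17.05 [ 0.39062482 -0.32666267  0.19517774] [-0.28514534 -0.27961184  0.66375663] [ 2.6  1.3 -2.2  0.4  0.1  1.3]
```

View pics/s9.png

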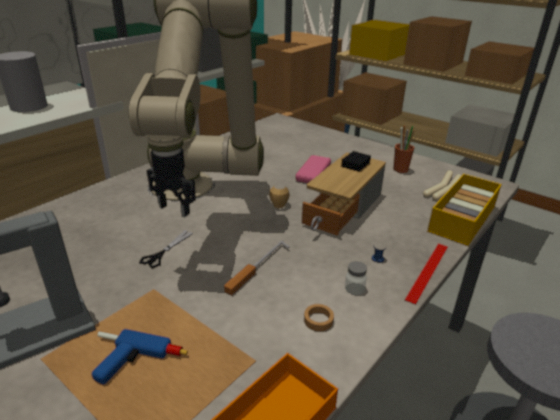

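View pics/t9.png

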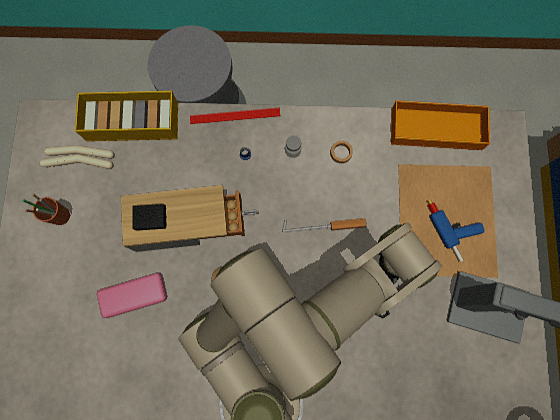

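The hook lies on the table at (285..366, 226) in the top view, the tray is out at (235,212), and the bystanders look unmoved. Next I check the tray travel and hook height numerically.

```bash
python3 - <<'E'
from h import *
t=load('t9');s=load('s9')
c=cv2.resize(t['pixels'][180:250,210:380,::-1],None,fx=4.5,fy=4.5,interpolation=cv2.INTER_CUBIC);cv2.imwrite('pics/c18.png',c)
c=cv2.resize(s['pixels'][180:300,215:365,::-1],None,fx=5,fy=5,interpolation=cv2.INTER_CUBIC);cv2.imwrite('pics/c19.png',c)
for sl in(-.12,-.13,-.14): print(sl,[(proj(t,W(-.053+sl,y,.089))-[210,180]+.5)*4.5-.5 for y in(-.064,.064)])
t0=load('top0');d=cv2.absdiff(t['pixels'],t0['pixels']).max(2)
for n,(u,v) in dict(spool=(245,153),jar=(293,146),tape=(341,152),case=(132,295),glue=(450,230),pin=(149,217)).items(): print(n,d[v-20:v+20,u-20:u+20].mean())
E
```

```text
-0.12 [array([101.37889662,  50.81510124]), array([117.96149763, 237.30268276])]
-0.13 [array([116.18778401,  49.25864915]), array([133.04624886, 235.68844685])]
-0.14 [array([130.99222562,  47.70266432]), array([148.12638636, 234.07470466])]
spool 3.719375
jar 3.564375
tape 3.541875
case 3.57375
glue 5.605
pin 6.728125
```

View pics/c18.png

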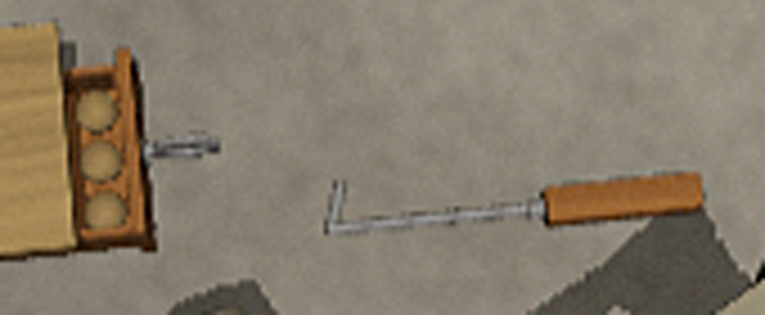

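View pics/c19.png

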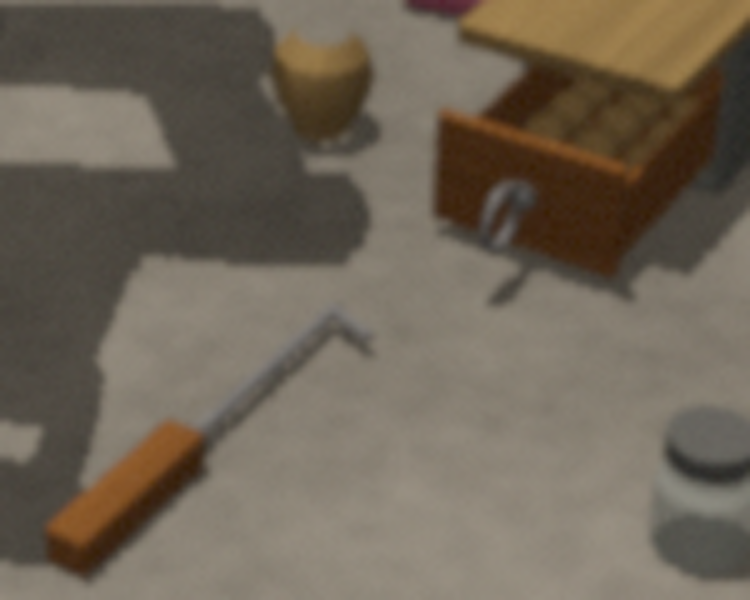

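```bash
python3 -c "
from rig import env
print(env.observe()['qvel'].round(2)); print(env.close_job())"
```

```text
[ 1.14  0.58 -0.43  0.03 -0.12 -0.08]
the job is handed in; nothing more can be done
None
```

I picked up the hook tool, put its leg through the tray's ring and pulled the tray out to its stop. Then I slid the leg back out sideways, laid the tool flat on the table about 70 mm clear of the ring, and moved the arm away. I handed the job in at about 17 s of the 61 s allowed; no verdict is reported.

**Last checks:**
- **Tray:** in the top view its front edge matches about 140 mm of travel. The pull was about 3 N along the way and rose to 37 N at the stop.
- **Hook:** it lies flat and released, clear of the ring. I judged this by eye in both views and did not measure the tip height at the end.
- **Bystanders:** image differences before and after were small for the spool, jar, tape, case, glue gun and pin box. The head and scissors I checked only by eye, and they looked unmoved.

**What disagreed:** the scene camera placed the board about 3 to 6 mm off from the top view. The estimates of how far the tray was already out at the start ranged from 11 to 20 mm. This was within the slack of the ring's hole. The arm still had about 1 degree/s of leftover joint motion when I handed in, and it was clear of everything.

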